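# Slide the notebook up the writing slope and snap the clamp bar shut

### The job

The black coil-bound notebook has come off the wooden writing slope and lies askew on the desk below it. Slide it back up the slope until its whole coil edge rests square against the aluminium stop, midway between the two side catches, then fold the steel clamp bar down over that edge and press it until it snaps in and stays fully shut. Leave everything else on the desk where it is.

Things in the scene. Friction and masses are not known exactly. Their poses are not given: they have to be found in the camera images.
- slope: Fixed wooden slant board, 250 mm wide, rising 0.28 rad (16 deg). Origin: middle of its low front edge, flush with the desk; x uphill (level), y left looking uphill, z up. A point s up the slope and n above its surface is x = 0.961 s - 0.276 n, z = 0.276 s + 0.961 n. Board ends at s = 194 mm. Black catch housings at s = 125 to 149 mm, y = +-129 to 138 mm, 14 mm high.
- notebook: Black hard-cover notebook, 208 (x) x 146 (y) x 12 mm, 0.18 to 0.36 kg. Origin in its underside: x from -104 to 104, y from -75 (plain edge) to +71 (coil edge); the wire coil juts 5 mm beyond that and touches nothing. It starts flat on the desk, coil edge towards the slope, 20 to 60 mm off to the left (+y of the slope) and turned up to 0.3 rad. Left on the slope it stays put.
- coil_edge (a point): Middle of the notebook's coil-side edge at its underside (notebook x 0, y 71 mm, z 0). Axes as the notebook's.
- plain_edge (a point): Middle of the notebook's other long edge at its underside (notebook x 0, y -75 mm, z 0), the edge to push against.
- stop (a point): Point on the slope's surface, s = 155 mm, y = 0, where coil_edge lies when the notebook is home against the stop bar (10 mm high, 216 mm wide, along y). Axes as the slope's.
- clamp (a joint): Angle of the steel clamp bar about clamp_axis, rad: 0 shut, 0.9 to 1.4 at the start (standing open), 2.0 at most. Stiff hinge: stays where left. Closing it meets the two side catches at about 0.23, must be pressed past them (about 10 to 15 N down on the tab), and snaps in below 0.08; with the notebook under it it rests at about 0.02 to 0.04.
- clamp_axis (a point): Middle of the hinge line of the clamp bar, along the slope's y, at s = 173 mm, n = 18 mm, just uphill of the stop.
- clamp_tab (a point): Top of the bar's thumb tab (60 mm wide, 12 mm deep) at the middle of its free edge, 48 mm from clamp_axis; moves with the bar. Shut: s = 125 mm, n = 24 mm. The bar is 250 mm wide, 3 mm thick plate, reaches 45 mm from the axis (55 at the tab), with a rubber strip under it that grips the notebook and a 13 mm ear bent down at each end.
- binder_clip: black binder clip, 46x32x19 mm; a bystander. Origin: centre of its underside
- mouse: black computer mouse, 105x60x34 mm; a bystander. Origin: centre of its underside
- marker: black and white marker pen, 135 mm long; a bystander. Origin: centre of its underside

How it is judged:
By the outcome, as a careful person would: the job done as asked, in the order asked, and still so for the second after the job is handed in, with the robot touching nothing.
It also fails if it takes over 67 s, if anything falls off the work surface, if the arm or the gripper's body presses on something with over 40 N, if the wrist force passes 120 N, or if a joint passes its speed limit or range.

### The arm

A 6-joint arm with a two-finger parallel gripper is mounted at the origin on a cart in front of the work surface, level with it; the furniture and walls round the work are solid. World frame = base frame: x ahead of the robot, y to its left, z up, the work surface at z = 0. Lengths are in m, angles in rad, forces in N, time in s.
With the tool pointing down it reaches from about 0.375 to 0.925 m from the base axis. Payload 5.7 kg.
Tool frame: the origin (TCP) lies midway between the tips of the shut fingers; the grasp point (between the pads) lies 19 mm behind it; z points along the fingers, y is the line along which they close (so a half turn about z gives the same grasp; the last joint's range is limited). The gripper opens to 88 mm and grips with 3 to 60 N. Pads are 20 mm wide; open, the fingers measure 115 mm over their backs; the gripper's body (75 mm by 178 mm) begins 61 mm behind the grasp point.
Start: joints at [1.159, 0.359, 1.51, -0, 1.272, -0.115], TCP at [0.175, 0.574, 0.223] pointing down, gripper open.
Joint ranges: [-2.97, 2.97], [-1.01, 2.36], [0.21, 2.38], [-0.96, 4.11], [0.2, 2.71], [-2.98, 2.98]. Speed limits (rad/s): [2.39, 2.39, 3.14, 3.14, 3.14, 3.14].

### API

Orientations are given as a unit quaternion [x, y, z, w].
In Python, from bench import move_ptp, servo_line, goto_joints, move_gripper, sleep, inverse_kinematics, capture, PlanningError, close_job, spot_in, silhouettes, current_clock, current_joint_pos, current_qvel, current_joint_torque, current_position, current_orientation, current_force, current_torque, current_finger_gap, current_grip_force gives the robot as it stands. Calls block until the motion is done:
- move_ptp(position, orientation): joint-space move of the TCP to a pose.
- servo_line(position, orientation=None, rate=0.15, contact_N=None): straight line of the TCP; orientation=None keeps the orientation; rate is the mean speed in m/s. With contact_N (N) it stops when the force on the tool has changed by that much, and returns True; else False.
- goto_joints(angles): joint-space move.
- move_gripper(opening): finger opening in m; the grip force is fixed at half the most; returns when the fingers have stopped.
- sleep(seconds).
- inverse_kinematics(position, orientation): joint angles nearest the present ones, or None.
- capture(name): name is "scene" or "top" or "wrist"; returns a dict with "image" (480x640x3 uint8, blue, green, red), "range_z" (480x640 float32, m along the optical axis (not along the pixel's ray), 0 where there is no reading), "intrinsics" (3x3 intrinsics, pixels), "k1" (the pictures are not rectified: a ray, as slopes to the right and down, at radius r is drawn at 1 + k1 r^2 times it, then the intrinsics apply), "R" (3x3) and "t" (3): a world point X has camera coordinates R X + t. Camera axes: x right, y down, z forward; pixel columns grow to the right and rows downward; lengths in m; the calibration is good to about 2 mm. A picture is of the moment at which its call begins.
A pose or a line that the arm cannot do raises PlanningError and nothing moves.
- close_job(): hands the job in; it is judged then, once.
Trained networks look in the newest picture that a camera, given by its name, has taken for a name from the list of things; names that differ only in an ending like _2 or _b are one class to them, and where a whole thing is asked for, a point or a joint stands for the part that bears it (a point fixed in the world has none). Each returns a list of dicts, best first, with "conf" (0 to 1); they miss things now and then, are a little off and sometimes report something else, mostly with a low value. They report only what shows in the picture. A call takes as long as a camera call.
- spot_in(camera, query): "xy" ([column, row] in pixels, amid what is visible of it).
- silhouettes(camera, query): "region" (480x640 bool, what is visible of it) and "xy" ([column, row] in pixels, amid what is visible of it).
Readings, each from a call of its own:
- current_clock(): time.
- current_joint_pos(): joint angles.
- current_qvel(): joint speeds.
- current_joint_torque(): joint torques, N m.
- current_position(): TCP position.
- current_orientation(): TCP orientation.
- current_force(): force on the tool from outside, world axes, zero at the start.
- current_torque(): the same for the moment, N m.
- current_finger_gap(): finger opening in m.
- current_grip_force(): force on a finger pad.
Only numpy, scipy, OpenCV 4.12 (cv2) and the standard library are available. Lean on these libraries where they do the work, as an engineer would, in place of code of your own. Each camera call takes 0.05 s, during which the arm holds its last target. There are 200 camera calls.

## Working session

There is one attempt and no reset: what is moved stays moved. The work goes in short steps, each a Python script; the robot and the scene stay as the last script left them, time stands still between calls to the robot, and variables do not carry over. Pictures are saved under pics/ and viewed, at most 10 in all, crops included, and the job is handed in when it is done.

```bash
mkdir -p pics; ls; cat > h.py <<'E'
import numpy as np, cv2
from bench import *
def pts(c, mask):
    v,u=np.nonzero(mask & (c["range_z"]>0)); z=c["range_z"][v,u]; K=c["intrinsics"]
    dx=(u-K[0,2])/K[0,0]; dy=(v-K[1,2])/K[1,1]
    x,y=dx.copy(),dy.copy()
    for _ in range(8):
        f=1+c["k1"]*(x*x+y*y); x,y=dx/f,dy/f
    P=np.c_[x*z,y*z,z]
    return (P-c["t"])@c["R"], np.c_[u,v]
def proj(c,X):
    p=np.atleast_2d(X)@c["R"].T+c["t"]; x=p[:,:2]/p[:,2:]
    x=x*(1+c["k1"]*(x**2).sum(1))[:,None]
    return x*[c["intrinsics"][0,0],c["intrinsics"][1,1]]+c["intrinsics"][:2,2]
E
python3 - <<'E'
from h import *
for n in("top","scene"):
    c=capture(n); im=c["image"].copy()
    for q in["slope","notebook","clamp","clamp_tab","binder_clip","mouse","marker"]:
        for r in silhouettes(n,q)[:2]:
            P,_=pts(c,r["region"])
            if len(P)==0: continue
            print(n,q,round(r["conf"],2),np.round(r["xy"]),len(P),np.round(np.median(P,0),3),np.round(np.percentile(P,2,axis=0),3),np.round(np.percentile(P,98,axis=0),3))
    cv2.imwrite(f"pics/{n}0.png",im)
print(current_clock())
E
```

```text
pics
top slope 0.63 [324. 252.] 8764 [ 0.582 -0.044  0.028] [ 0.459 -0.153 -0.   ] [0.712 0.068 0.102]
top notebook 0.8 [227. 277.] 5863 [0.529 0.173 0.012] [0.424 0.077 0.001] [0.638 0.269 0.017]
top clamp 0.68 [346. 239.] 1496 [ 0.602 -0.092  0.089] [ 0.503 -0.149  0.066] [ 0.714 -0.033  0.109]
top clamp 0.64 [324. 251.] 9000 [ 0.583 -0.044  0.027] [ 0.459 -0.154 -0.001] [0.714 0.07  0.102]
top clamp_tab 0.87 [347. 237.] 1576 [ 0.61  -0.089  0.089] [ 0.503 -0.149  0.042] [ 0.717 -0.029  0.109]
top mouse 0.9 [425. 267.] 357 [ 0.547 -0.272  0.022] [ 0.529 -0.306  0.001] [ 0.561 -0.247  0.034]
top marker 0.82 [463. 296.] 346 [ 0.48  -0.362  0.013] [ 0.421 -0.383 -0.002] [ 0.527 -0.337  0.019]
top marker 0.34 [325. 253.] 8699 [ 0.583 -0.044  0.028] [ 0.463 -0.153 -0.   ] [0.712 0.069 0.102]
scene slope 0.83 [306. 258.] 7787 [ 0.556 -0.057  0.028] [ 0.453 -0.167  0.001] [0.709 0.063 0.101]
scene notebook 0.65 [192. 247.] 4744 [0.514 0.163 0.012] [0.416 0.07  0.   ] [0.633 0.264 0.014]
scene clamp 0.92 [326. 234.] 1364 [ 0.586 -0.102  0.088] [ 0.493 -0.153  0.039] [ 0.719 -0.021  0.109]
scene clamp_tab 0.56 [330. 234.] 1284 [ 0.584 -0.103  0.089] [ 0.493 -0.153  0.068] [ 0.712 -0.034  0.109]
scene mouse 0.82 [413. 301.] 1235 [ 0.555 -0.291  0.022] [ 0.528 -0.325  0.005] [ 0.599 -0.253  0.033]
scene marker 0.68 [458. 342.] 196 [ 0.508 -0.379  0.014] [ 0.488 -0.389  0.   ] [ 0.53  -0.368  0.016]
0.8
```

View pics/top0.png

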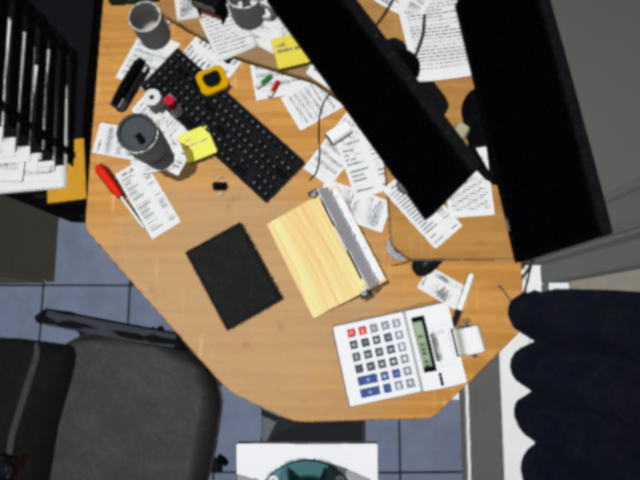

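View pics/scene0.png

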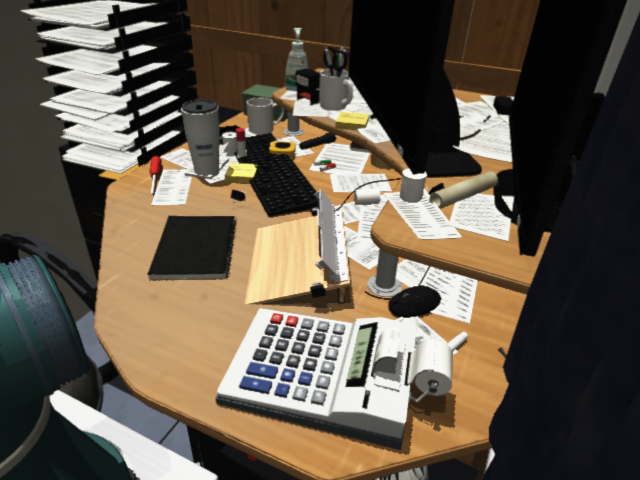

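The notebook (about 235,275 px in the top view) lies left of the slope (about 320,255). The slope's uphill direction points right and slightly up in the image, and the clamp stands open at about (350,240). The monitor overhangs nearby, so I'll measure poses and that clearance.

```bash
cat >> h.py <<'E'
def wrap(a,ref):  # bring a (mod pi/2) nearest ref
    return a-np.round((a-ref)/(np.pi/2))*np.pi/2
def rect(P):
    r=cv2.minAreaRect((P[:,:2]*1000).astype(np.float32)); return np.array(r[0])/1000,np.array(r[1]),np.deg2rad(r[2])
def clean(m,k=3): return cv2.erode(m.astype(np.uint8),np.ones((k,k)))>0
def best(n,q):
    r=silhouettes(n,q); return r[0]["region"] if r else None
E
python3 - <<'E'
from h import *
for n in("top","scene"):
    c=capture(n); m=best(n,"slope")
    hsv=cv2.cvtColor(c["image"],cv2.COLOR_BGR2HSV); wood=m&(hsv[...,1]>60)&(hsv[...,2]>120)
    P,_=pts(c,wood); 
    P=P[(P[:,2]<0.06)]
    from numpy.linalg import lstsq
    keep=np.ones(len(P),bool)
    for _ in range(6):
        A=np.c_[P[:,:2],np.ones(len(P))]; k=lstsq(A[keep],P[keep,2],rcond=None)[0]; res=P[:,2]-A@k; keep=abs(res)<0.004
    print(n,"plane slope",np.hypot(k[0],k[1]),"uphill yaw",np.arctan2(k[1],k[0]),res[keep].std(),keep.sum())
    ctr,wh,a=rect(P[keep]); print(" wood rect",ctr,wh,wrap(a,np.arctan2(k[1],k[0])))
    # z=0 crossing along uphill through ctr
    g=np.hypot(k[0],k[1]); u=k[:2]/g; d=-(k[:2]@ctr+k[2])/g; print(" origin est",ctr+u*d)
    m=best(n,"notebook"); P,_=pts(c,m); P=P[P[:,2]>0.006]; ctr,wh,a=rect(P); print(" nb",ctr,wh,a, P[:,2].mean())
    m=best(n,"clamp"); P,_=pts(c,clean(m)); np.save(f"/tmp/cl_{n}.npy",P)
    P,_=pts(c,np.ones((480,640),bool)); P=P[(P[:,2]>0.12)&(P[:,2]<0.6)&(P[:,1]>-0.45)&(P[:,1]<0.45)&(P[:,0]>0.35)&(P[:,0]<0.95)]
    for x in np.arange(.35,.95,.1):
        for y in np.arange(-.45,.45,.1):
            Q=P[(abs(P[:,0]-x-.05)<.05)&(abs(P[:,1]-y-.05)<.05)]
            if len(Q)>3: print("  obst x%.2f y%.2f"%(x,y),len(Q),Q[:,2].min().round(2),Q[:,2].max().round(2),end=";")
    print()
E
```

```text
top plane slope 0.28725321542924437 uphill yaw -1.1072195211079727 0.0019444849836817303 5616
 wood rect [ 0.58642993 -0.03899959] [255.91973877 188.98718262] -1.097567914264084
 origin est [0.54602908 0.04181641]
 nb [0.53049261 0.17345718] [210.58171082 151.38319397] 0.5141866982527681 0.01210332107587014
  obst x0.35 y-0.45 1405 0.12 0.57;  obst x0.45 y-0.45 943 0.12 0.53;  obst x0.55 y-0.45 8023 0.12 0.54;  obst x0.55 y-0.35 2069 0.12 0.57;  obst x0.55 y-0.25 3351 0.12 0.57;  obst x0.65 y-0.45 7183 0.12 0.54;  obst x0.65 y-0.35 582 0.12 0.15;  obst x0.65 y-0.25 6615 0.12 0.57;  obst x0.65 y-0.15 15 0.24 0.57;  obst x0.75 y-0.45 6277 0.12 0.54;  obst x0.75 y-0.35 154 0.13 0.17;  obst x0.75 y-0.25 215 0.12 0.57;  obst x0.75 y-0.15 5240 0.23 0.57;  obst x0.75 y0.25 799 0.12 0.19;  obst x0.75 y0.35 809 0.12 0.19;  obst x0.85 y-0.45 5113 0.12 0.54;  obst x0.85 y-0.35 1114 0.12 0.16;  obst x0.85 y-0.25 346 0.16 0.36;  obst x0.85 y-0.15 2249 0.12 0.57;  obst x0.85 y-0.05 1486 0.12 0.53;  obst x0.85 y0.25 37 0.18 0.19;  obst x0.85 y0.35 78 0.18 0.19;
scene plane slope 0.28778696804387155
[... 327 characters left out ...]
45 5340 0.19 0.52;  obst x0.55 y-0.45 6070 0.12 0.51;  obst x0.55 y-0.35 3002 0.12 0.49;  obst x0.55 y-0.25 4189 0.12 0.49;  obst x0.65 y-0.45 3796 0.13 0.5;  obst x0.65 y-0.35 1818 0.13 0.17;  obst x0.65 y-0.25 4976 0.12 0.49;  obst x0.65 y-0.15 5 0.24 0.46;  obst x0.75 y-0.45 2415 0.13 0.49;  obst x0.75 y-0.35 1025 0.13 0.17;  obst x0.75 y-0.25 403 0.12 0.45;  obst x0.75 y-0.15 2290 0.23 0.47;  obst x0.75 y0.25 779 0.12 0.19;  obst x0.75 y0.35 418 0.12 0.19;  obst x0.85 y-0.45 1491 0.13 0.47;  obst x0.85 y-0.35 794 0.13 0.15;  obst x0.85 y-0.25 1951 0.12 0.33;  obst x0.85 y-0.15 1294 0.12 0.45;  obst x0.85 y-0.05 739 0.12 0.44;  obst x0.85 y0.25 6 0.18 0.19;  obst x0.85 y0.35 23 0.18 0.19;
```

```bash
cat >> h.py <<'E'
from scipy.spatial.transform import Rotation as Rot
O=np.array([.5453,.0405]); YAW=-1.105
U=np.array([np.cos(YAW),np.sin(YAW)]); V=np.array([-U[1],U[0]])
def W(x,y,z): return np.r_[O+x*U+y*V,z]
def S(P): P=np.atleast_2d(P); d=P[:,:2]-O; return np.c_[d@U,d@V,P[:,2]]
def q(psi,pitch=0):  # tool down, tool y at slope-frame yaw psi; half-turn chosen for small last-joint angle
    out=[]
    for p in(psi,psi+np.pi):
        y=np.r_[np.cos(p+YAW),np.sin(p+YAW),0]; z=np.r_[0,0,-1.]
        out.append(Rot.from_matrix(np.c_[np.cross(y,z),y,z]).as_quat())
    return out
def pick(pos,psi):
    j=[(abs(k[5]),i) for i,o in enumerate(q(psi)) if (k:=inverse_kinematics(pos,o)) is not None]
    return q(psi)[min(j)[1]]
E
python3 - <<'E'
from h import *
c=capture("top")
P,uv=pts(c,np.ones((480,640),bool)); s=S(P)
for y0 in np.arange(-.4,.4,.1):
    for lo,hi in((.12,.25),(.25,.5)):
        Q=s[(s[:,1]>y0)&(s[:,1]<y0+.1)&(s[:,2]>lo)&(s[:,2]<hi)&(s[:,0]>-.25)]
        if len(Q)>5: print("y%.1f z%.2f-%.2f"%(y0,lo,hi),"xmin",Q[:,0].min().round(3))
for r in spot_in("top","binder_clip")[:2]: print(r)
m=np.zeros((480,640),bool); m[178:192,212:230]=1
Q=s[(m.ravel())[:len(s)]] if len(s)==480*640 else S(pts(c,m)[0]); print("clip",Q[Q[:,2]>.006].mean(0),Q[:,2].max())
m=best("top","notebook"); Q=S(pts(c,m)[0]); Q=Q[Q[:,2]>.006]
r=cv2.minAreaRect((Q[:,:2]*1000).astype(np.float32)); print(r)
# things taller than 5mm around notebook's left
Q=s[(s[:,0]>-.23)&(s[:,0]<.0)&(s[:,1]>.17)&(s[:,1]<.3)&(s[:,2]>.006)]; print(len(Q),Q.min(0) if len(Q) else"",Q.max(0) if len(Q) else "")
C=S(np.load("/tmp/cl_scene.npy")); C=C[abs(C[:,1])<.12]; ax=.961*.173-.276*.018,.276*.173+.961*.018
d=np.c_[C[:,0]-ax[0],C[:,2]-ax[1]]; rr=np.hypot(*d.T); k=rr>.03; print("theta",np.median(np.arctan2(d[k,1],-d[k,0])+.28),rr.max())
for pos,psi in((W(-.12,.2,.1),0),(W(-.12,.2,.004),0),(W(-.24,0,.1),np.pi/2),(W(0,0,.005),np.pi/2),(W(.15,0,.13),np.pi/2)):
    print([None if (k:=inverse_kinematics(pos,o)) is None else k.round(2) if hasattr(k,'round') else np.round(k,2) for o in q(psi)])
E
```

```text
y-0.4 z0.12-0.25 xmin 0.354
y-0.4 z0.25-0.50 xmin 0.357
y-0.3 z0.12-0.25 xmin 0.394
y-0.3 z0.25-0.50 xmin 0.402
y-0.2 z0.12-0.25 xmin 0.233
y-0.2 z0.25-0.50 xmin 0.418
y-0.1 z0.12-0.25 xmin 0.22
y-0.1 z0.25-0.50 xmin 0.274
y-0.0 z0.12-0.25 xmin 0.246
y-0.0 z0.25-0.50 xmin 0.26
y0.1 z0.12-0.25 xmin 0.247
y0.1 z0.25-0.50 xmin 0.248
y0.2 z0.12-0.25 xmin 0.234
y0.2 z0.25-0.50 xmin 0.235
y0.3 z0.12-0.25 xmin -0.206
y0.3 z0.25-0.50 xmin 0.222
{'xy': [217.5, 185.2], 'conf': 0.54}
clip [-0.06441726  0.25766763  0.0145491 ] 0.02333387673249734
((-125.51950073242188, 46.80872344970703), (150.63189697265625, 211.5178985595703), 2.83362078666687)
318 [-0.21522779  0.17897063  0.00606614] [-0.00068079  0.29998088  0.02333388]
theta 1.25873887611464 0.05698165988477706
[array([ 0.24,  0.63,  1.37, -0.  ,  1.15,  1.35]), array([ 0.24,  0.63,  1.37, -0.  ,  1.15, -1.79])]
[array([ 0.24,  0.73,  1.43, -0.  ,  0.98,  1.35]), array([ 0.24,  0.73,  1.43, -0.  ,  0.98, -1.79])]
[array([ 0.39,  0.38,  1.85, -0.  ,  0.92, -0.07]), None]
[array([-0.05,  0.57,  1.82, -0.  ,  0.75, -0.52]), array([-0.05,  0.57,  1.82, -0.  ,  0.75,  2.62])]
[array([-0.26,  0.48,  1.57, -0.  ,  1.1 , -0.73]), array([-0.26,  0.48,  1.57, -0.  ,  1.1 ,  2.41])]
```

```bash
cat >> h.py <<'E'
def nb(n="top"):
    c=capture(n); m=best(n,"notebook"); Q=S(pts(c,m)[0]); Q=Q[Q[:,2]>.006]
    return cv2.minAreaRect((Q[:,:2]*1000).astype(np.float32))
E
python3 - <<'E'
from h import *
o=pick(W(-.125,.185,.06),0); move_gripper(.088)
move_ptp(W(-.125,.185,.08),o)
print(current_clock(),current_force())
print("hit",servo_line(W(-.125,.185,.004),o,rate=.1,contact_N=8),current_position())
print("hit",servo_line(W(-.125,.115,.004),o,rate=.06,contact_N=25),S(current_position()))
servo_line(W(-.125,.130,.004),o,rate=.1)
servo_line(W(-.125,.130,.06),o,rate=.2)
o=pick(W(-.24,0,.06),np.pi/2); move_ptp(W(-.245,0,.08),o)
c=capture("wrist"); cv2.imwrite("pics/w1.png",c["image"])
c=capture("top"); cv2.imwrite("pics/t1.png",c["image"])
print(current_clock(),nb())
E
```

```text
3.725 [-0.0215755   0.19172336 -0.36481151]
hit False [0.65506731 0.23542912 0.004553  ]
hit False [[-0.12502865  0.11485774  0.0038229 ]]
8.0417 ((-129.45101928710938, 0.1885528564453125), (152.8039093017578, 212.20262145996094), 0.2812400758266449)
```

View pics/t1.png

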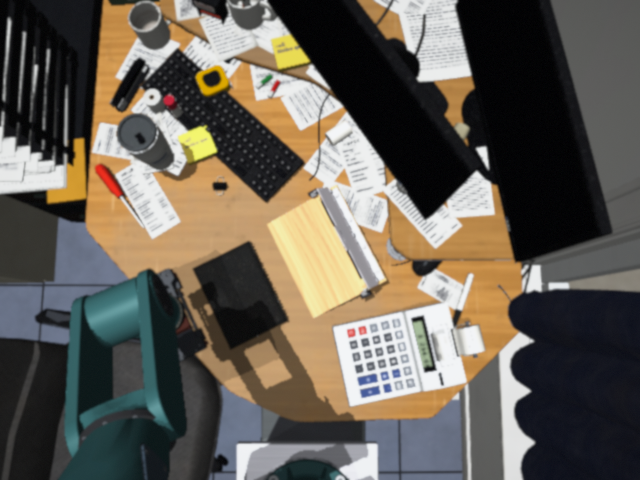

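The notebook is now square to the slope and centred (around 240,295 px), and the bystanders haven't moved. Next I push it uphill.

```bash
python3 - <<'E'
from h import *
o=pick(W(-.24,0,.06),np.pi/2)
print("hit",servo_line(W(-.245,0,.004),o,rate=.12,contact_N=8))
print("hit",servo_line(W(-.035,0,.004),o,rate=.06,contact_N=30),S(current_position()),current_force())
c=capture("top"); cv2.imwrite("pics/t2.png",c["image"][180:360,180:440].repeat(3,0).repeat(3,1)[:600,:800])
m=best("top","notebook"); Q=S(pts(c,m)[0]); Q=Q[Q[:,2]>.006]; print(cv2.minAreaRect((Q[:,:2]*1000).astype(np.float32)),current_clock())
E
```

```text
hit False
hit False [[-3.50794304e-02 -2.46265046e-05  4.00963059e-03]] [-0.71774421  1.06222411 -0.95752666]
((48.824100494384766, -0.47571563720703125), (144.89553833007812, 209.24595642089844), 0.0015155328437685966) 12.675
```

View pics/t2.png

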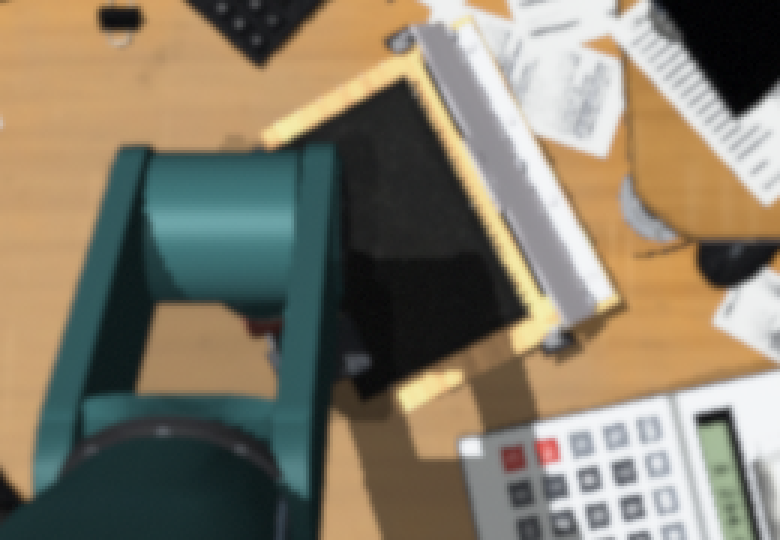

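The notebook (about 430,250 in the crop) is square, and it's roughly 30 mm short of the stop. I'll finish the push with a force stop.

```bash
python3 - <<'E'
from h import *
o=pick(W(-.24,0,.06),np.pi/2)
servo_line(W(-.02,0,.006),o,rate=.06)
print("hit",servo_line(W(.006,0,.009),o,rate=.03,contact_N=12),S(current_position()),current_force()@np.r_[U,0])
servo_line(W(-.04,0,.012),o,rate=.1)
servo_line(W(-.04,0,.22),o,rate=.25)
c=capture("wrist"); cv2.imwrite("pics/w3.png",c["image"])
servo_line(W(-.16,0,.22),o,rate=.3)
c=capture("wrist"); cv2.imwrite("pics/w4.png",c["image"])
r=nb(); print(r,current_clock())
m=best("wrist","notebook")
if m is not None:
    Q=S(pts(c,m)[0]);k=(Q[:,2]>.006); print(cv2.minAreaRect((Q[k][:,:2]*1000).astype(np.float32)))
cv2.imwrite("pics/w34.png",cv2.resize(np.hstack([cv2.imread("pics/w3.png"),c["image"]]),(800,300)))
E
```

```text
hit True [[-0.01347749 -0.00068296  0.00689487]] 0.2249793034884008
((64.7498550415039, -0.6905517578125), (135.8694610595703, 210.3353729248047), 0.19601359963417053) 15.675
((-36.41831970214844, -0.19034576416015625), (305.0995788574219, 210.5633544921875), 0.016149884089827538)
```

View pics/w34.png

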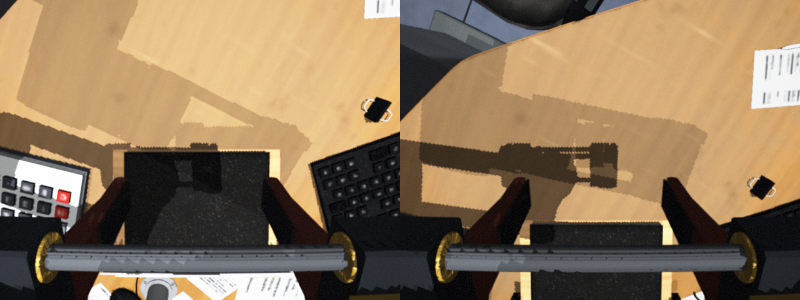

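The force stop tripped about 8 mm before the expected home position, so I'll re-push in small steps and log the force.

```bash
python3 - <<'E'
from h import *
o=pick(W(-.24,0,.06),np.pi/2)
servo_line(W(-.05,0,.22),o,rate=.3); servo_line(W(-.05,0,.03),o,rate=.25)
servo_line(W(-.035,0,.008),o,rate=.1)
f0=current_force(); print(current_clock(),f0)
for x in np.arange(-.024,.006,.003):
    h=servo_line(W(x,0,.008),o,rate=.03)
    f=current_force()-f0; s=S(current_position())[0]; fs=f[:2]@U
    print(round(x,3),s.round(4),"F up/left/z",round(fs,1),round(f[:2]@V,1),round(f[2],1))
    if fs<-14: break
c=capture("top"); cv2.imwrite("pics/t5.png",c["image"][180:360,180:440].repeat(3,0).repeat(3,1))
c=capture("scene"); cv2.imwrite("pics/s5.png",c["image"][180:320,140:360].repeat(3,0).repeat(3,1)); print(current_clock())
E
```

```text
17.5667 [-0.09219763 -0.14904577 -0.18478624]
-0.024 [-0.0238  0.      0.0081] F up/left/z -0.1 0.2 0.4
-0.021 [-0.0209  0.      0.008 ] F up/left/z 0.6 0.6 0.9
-0.018 [-0.0178  0.0001  0.008 ] F up/left/z -0.5 -0.1 0.5
-0.015 [-0.0148  0.0001  0.008 ] F up/left/z -0.5 0.4 0.0
-0.012 [-0.0125 -0.0003  0.008 ] F up/left/z -3.7 -0.6 3.6
-0.009 [-0.0104 -0.0005  0.0081] F up/left/z -8.2 0.2 7.0
-0.006 [-0.0081 -0.0008  0.0081] F up/left/z -10.2 0.7 7.9
-0.003 [-0.0077 -0.0009  0.0082] F up/left/z -21.7 4.0 11.4
19.9333
```

View pics/s5.png

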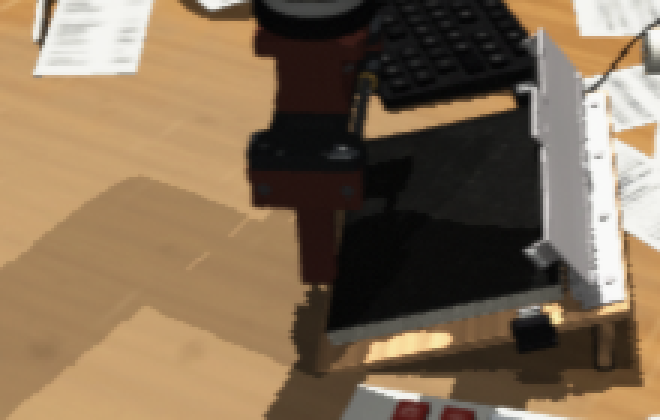

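```bash
cat > meas.py <<'E'
from h import *
c=capture("wrist"); cv2.imwrite("pics/w6.png",c["image"])
Q,uv=pts(c,np.ones((480,640),bool)); Q=S(Q); g=cv2.cvtColor(c["image"],cv2.COLOR_BGR2GRAY)[uv[:,1],uv[:,0]]
n=-.276*Q[:,0]+.961*Q[:,2]; s=.961*Q[:,0]+.276*Q[:,2]
reg=(s>-.02)&(s<.11)&(abs(Q[:,1])<.14)&(abs(n)<.03)
top=reg&(g<70)&(n>.007); wood=reg&(g>90)&(abs(n)<.006)&(s>.002)
print("top n",np.median(n[top]),"wood n",np.median(n[wood]))
pe=[]
for y in np.arange(-.095,.1,.01):
    k=top&(abs(Q[:,1]-y)<.005)
    if k.sum()>5: pe.append((y,np.sort(s[k])[2]))
pe=np.array(pe); print("plain edge s (mm), slope:",np.polyfit(pe[:,0],pe[:,1],1).round(4),(pe[:,1]*1000).round(1))
for s0 in(.03,.05,.07):
    k=top&(abs(s-s0)<.008);w=wood&(abs(s-s0)<.008)
    if k.sum()>9: print(s0,"nb y",Q[k,1].min().round(4),Q[k,1].max().round(4),"wood y",(Q[w,1].min().round(4),Q[w,1].max().round(4)) if w.sum() else None)
print(current_clock())
E
python3 - <<'E'
from h import *
o=pick(W(-.24,0,.06),np.pi/2)
servo_line(W(-.04,0,.012),o,rate=.1); servo_line(W(-.04,0,.22),o,rate=.3)
import meas
E
```

```text
top n 0.012844655864080944 wood n 9.173516094197694e-05
plain edge s (mm), slope: [0.0013 0.0054] [5.3 5.3 5.3 5.3 5.3 5.3 5.3 5.3 5.4 5.4 5.4 5.4 5.4 5.5 6.3 5.4 5.5 5.4
 5.4 5.4]
0.03 nb y -0.1054 0.1032 wood y (np.float64(-0.1358), np.float64(0.1238))
0.05 nb y -0.0978 0.0948 wood y (np.float64(0.1226), np.float64(0.1236))
0.07 nb y -0.0962 0.0937 wood y None
21.35
```

View pics/w6.png

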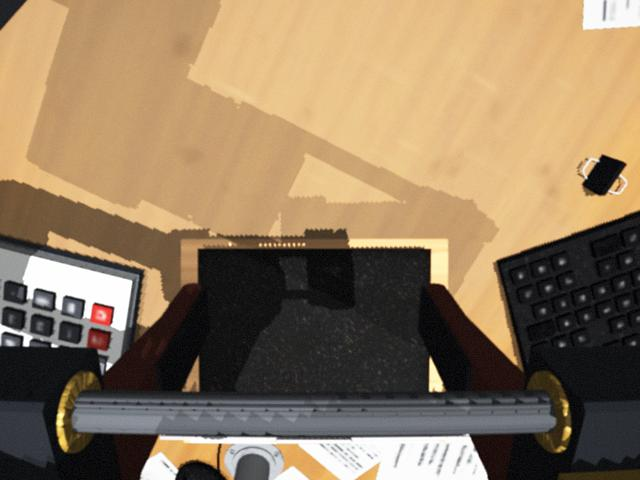

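The view shows the notebook square and centred, with wood margins of 18 and 17 px (wood 180–448, notebook 198–431). The slope's front edge is at row 239 and the plain edge at row 248. I'll calibrate the edge gap from that image.

```bash
python3 - <<'E'
from h import *
c=capture("wrist"); g=cv2.cvtColor(c["image"],cv2.COLOR_BGR2GRAY).astype(int)
print(c["image"][230:252:1,440].tolist()); print(g[236:256,400].tolist())
# predicted rows for origin offset e: front edge (x=e,z=0) and plain top edge when home
for e in(-.004,-.002,0):
    print(e,proj(c,[W(e,-.11,0),W(e,.11,0)]).round(1).tolist(),"home top edge",proj(c,[W(e+.0053,.08,.0140),W(e+.0053,-.08,.014)]).round(1).tolist())
print(current_clock())
E
```

```text
[[113, 167, 207], [112, 163, 206], [111, 162, 206], [114, 164, 205], [111, 166, 207], [114, 162, 207], [115, 164, 206], [112, 162, 207], [117, 166, 213], [140, 200, 239], [161, 228, 252], [174, 236, 254], [177, 237, 254], [178, 239, 254], [180, 239, 254], [187, 242, 254], [187, 242, 254], [188, 242, 254], [180, 239, 254], [172, 235, 253], [169, 232, 253], [167, 232, 253]]
[176, 175, 178, 209, 230, 237, 238, 237, 238, 240, 233, 189, 109, 53, 34, 29, 30, 28, 27, 26]
-0.004 [[196.5, 238.3], [434.3, 238.2]] home top edge [[404.6, 248.4], [226.1, 248.5]]
-0.002 [[196.7, 240.3], [434.1, 240.2]] home top edge [[404.5, 250.5], [226.2, 250.6]]
0 [[196.9, 242.4], [433.9, 242.3]] home top edge [[404.4, 252.6], [226.3, 252.7]]
21.4
```

```bash
sed -i 's/^O=.*/O=np.array([.5453,.0405])-.0031*np.array([np.cos(-1.105),np.sin(-1.105)])/' h.py
cat >> h.py <<'E'
def SN(s,y,n): return W(.961*s-.276*n,y,.276*s+.961*n)
def qt(tilt,flip):  # tool axis leaning: tilt>0 => hand leans downhill; tool y along slope y
    y=np.r_[V,0]; z=np.r_[np.sin(tilt)*U,-np.cos(tilt)]
    if flip: y=-y
    return Rot.from_matrix(np.c_[np.cross(y,z),y,z]).as_quat()
E
python3 - <<'E'
from h import *
f=min((abs(k[5]),f) for f in(0,1) if (k:=inverse_kinematics(SN(-.03,0,.03),qt(.28,f))) is not None)[1]
o=qt(.28,f); print(f)
move_ptp(SN(-.04,0,.10),o); servo_line(SN(-.025,0,.012),o,rate=.2); servo_line(SN(-.015,0,.0065),o,rate=.08)
f0=current_force(); us=np.r_[.961*U,.276]
for s in np.arange(-.007,.006,.0015):
    servo_line(SN(s,0,.0065),o,rate=.03)
    fs=(current_force()-f0); p=S(current_position())[0]; print(round(s,4),"s",(.961*p[0]+.276*p[2]).round(4),"F",round(fs@us,1),fs.round(1))
    if fs@us<-18: break
servo_line(SN(-.03,0,.0095),o,rate=.1); servo_line(SN(-.03,0,.1),o,rate=.3)
o=pick(W(-.04,0,.22),np.pi/2); move_ptp(W(-.0431+.006,0,.22),o)
import meas
c=capture("wrist"); g=cv2.cvtColor(c["image"],cv2.COLOR_BGR2GRAY).astype(int)
for col in(220,310,400): print(g[234:258,col].tolist())
print(g[234:258,188].tolist(),g[234:258,440].tolist(),proj(c,[W(0,.11,0),W(.0053,.08,.014)]).round(1).tolist())
print("rows 320:",g[320,170:215].tolist(),g[320,415:460].tolist())
E
```

```text
Traceback (most recent call last):
  File "h.py", line 24, in <module>
    U=np.array([np.cos(YAW),np.sin(YAW)]); V=np.array([-U[1],U[0]])
                       ^^^
NameError: name 'YAW' is not defined
```

```bash
sed -i 's/^O=/YAW=-1.105; O=/' h.py
python3 - <<'E'
from h import *
f=min((abs(k[5]),f) for f in(0,1) if (k:=inverse_kinematics(SN(-.03,0,.03),qt(.28,f))) is not None)[1]
o=qt(.28,f); print(f)
move_ptp(SN(-.04,0,.10),o); servo_line(SN(-.025,0,.012),o,rate=.2); servo_line(SN(-.015,0,.0065),o,rate=.08)
f0=current_force(); us=np.r_[.961*U,.276]
for s in np.arange(-.007,.006,.0015):
    servo_line(SN(s,0,.0065),o,rate=.03)
    fs=(current_force()-f0); p=S(current_position())[0]; print(round(s,4),"s",(.961*p[0]+.276*p[2]).round(4),"F",round(fs@us,1),fs.round(1))
    if fs@us<-18: break
servo_line(SN(-.03,0,.0095),o,rate=.1); servo_line(SN(-.03,0,.1),o,rate=.3)
o=pick(W(-.04,0,.22),np.pi/2); move_ptp(W(-.0431+.006,0,.22),o)
import meas
c=capture("wrist"); g=cv2.cvtColor(c["image"],cv2.COLOR_BGR2GRAY).astype(int)
for col in(220,310,400): print(g[234:258,col].tolist())
print(g[234:258,188].tolist(),g[234:258,440].tolist(),proj(c,[W(0,.11,0),W(.0053,.08,.014)]).round(1).tolist())
print("rows 320:",g[320,170:215].tolist(),g[320,415:460].tolist())
E
```

```text
0
-0.007 s -0.007 F -1.5 [-0.8  1.2 -0.2]
-0.0055 s -0.0055 F -0.4 [ 0.5  0.4 -1.2]
-0.004 s -0.0039 F -1.6 [-0.   1.7 -0.7]
-0.0025 s -0.0024 F -1.4 [-1.6  0.8 -0.3]
-0.001 s -0.0018 F -5.4 [-2.7  4.9 -0.3]
0.0005 s -0.0016 F -12.7 [-4.  12.6 -0.6]
0.002 s -0.0015 F -20.2 [-7.3 19.4 -1.3]
top n 0.011997791068673264 wood n -0.000738205689810624
plain edge s (mm), slope: [0.0014 0.0083] [8.1 8.1 8.1 9.  8.2 8.2 8.2 8.2 8.3 8.2 8.3 8.3 8.3 8.4 8.4 8.5 8.4 8.4
 8.5 8.5]
0.03 nb y -0.1056 0.1034 wood y (np.float64(-0.1378), np.float64(0.134))
0.05 nb y -0.1029 0.099 wood y (np.float64(-0.1251), np.float64(0.1231))
0.07 nb y -0.0966 0.0933 wood y None
26.4
[119, 75, 82, 94, 104, 117, 141, 149, 151, 154, 154, 132, 111, 100, 86, 61, 24, 18, 19, 17, 24, 18, 11, 19]
[58, 63, 64, 67, 68, 73, 88, 90, 94, 93, 87, 93, 90, 92, 83, 53, 19, 5, 15, 9, 11, 16, 11, 18]
[175, 168, 176, 174, 181, 208, 230, 237, 237, 238, 239, 239, 235, 217, 165, 79, 34, 23, 29, 23, 23, 36, 34, 30]
[97, 99, 97, 96, 100, 117, 135, 149, 151, 157, 158, 160, 162, 172, 171, 170, 168, 168, 162, 163, 156, 156, 156, 156] [171, 171, 169, 171, 180, 203, 228, 234, 235, 237, 238, 238, 239, 239, 237, 233, 232, 231, 235, 240, 242, 244, 244, 245] [[435.0, 239.0], [405.3, 249.3]]
rows 320: [21, 24, 23, 22, 25, 18, 25, 21, 26, 21, 19, 19, 24, 14, 12, 13, 16, 8, 13, 7, 8, 11, 5, 7, 7, 12, 14, 17, 3, 10, 11, 10, 20, 15, 9, 11, 14, 12, 11, 17, 17, 16, 19, 20, 17] [32, 27, 29, 19, 19, 13, 6, 5, 5, 9, 12, 5, 5, 7, 12, 12, 13, 10, 10, 13, 11, 15, 8, 0, 14, 13, 15, 12, 21, 16, 18, 19, 18, 24, 20, 24, 22, 28, 25, 23, 21, 22, 27, 23, 27]
```

The stiff force rise shows the notebook is home: it's square to about 1 mrad and centred on the board. Now I fold the clamp.

```bash
python3 - <<'E'
from h import *
o=qt(.28,0); move_gripper(0)
def tcp(th):
    r=np.interp(th,[0,.5],[.054,.044])
    return SN(.173-r*np.cos(th)+.006*np.sin(th)+.010,0,.018+r*np.sin(th)+.006*np.cos(th))
nv=np.r_[-.276*U,.961]
move_ptp(SN(.10,0,.20),o); servo_line(SN(.190,0,.15),o,rate=.3)
print(current_clock()); f0=current_force()
print("down hit",servo_line(SN(.190,0,.062),o,rate=.15,contact_N=8),S(current_position()))
for th in np.r_[1.38:.3:-.09, .3:-.14:-.03]:
    servo_line(tcp(th),o,rate=.10 if th>.3 else .04)
    f=current_force()-f0; p=S(current_position())[0]
    print(round(th,2),"n",(-.276*p[0]+.961*p[2]).round(4),"cmd",np.round(-.276*S(tcp(th))[0,0]+.961*S(tcp(th))[0,2],4),"Fn",round(f@nv,1),"Fu",round(f[:2]@U,1))
    if th<.05 and f@nv>28: break
servo_line(SN(.13,0,.08),o,rate=.15); servo_line(SN(-.02,0,.20),o,rate=.3)
for n in("top","scene"):
    c=capture(n); m=best(n,"clamp"); C=S(pts(c,clean(m))[0]); s=.961*C[:,0]+.276*C[:,2]; nn=-.276*C[:,0]+.961*C[:,2]
    k=(s>.12)&(s<.168)&(abs(C[:,1])<.11)&(nn<.07); print(n,k.sum(),"bar n fit",np.polyfit(s[k],nn[k],1) if k.sum()>9 else None)
    cv2.imwrite(f"pics/{n}7.png",c["image"][180:340,160:400].repeat(3,0).repeat(3,1))
print(current_clock())
E
```

```text
28.675
down hit False [[0.16512492 0.00062184 0.11278908]]
1.38 n 0.0633 cmd 0.0623 Fn 0.2 Fu 0.3
1.29 n 0.0621 cmd 0.0619 Fn -0.5 Fu 0.3
1.2 n 0.0611 cmd 0.0612 Fn 0.4 Fu 0.6
1.11 n 0.0599 cmd 0.0601 Fn 1.3 Fu -0.8
1.02 n 0.0585 cmd 0.0586 Fn 0.8 Fu -0.7
0.93 n 0.0567 cmd 0.0568 Fn 0.7 Fu 0.4
0.84 n 0.0546 cmd 0.0548 Fn 0.2 Fu 0.8
0.75 n 0.0522 cmd 0.0524 Fn 0.3 Fu 0.4
0.66 n 0.0495 cmd 0.0497 Fn 0.5 Fu 0.2
0.57 n 0.0466 cmd 0.0468 Fn 0.5 Fu -0.6
0.48 n 0.0436 cmd 0.0438 Fn 0.5 Fu 0.1
0.39 n 0.0409 cmd 0.0411 Fn -0.6 Fu -0.1
0.3 n 0.0377 cmd 0.0379 Fn 0.1 Fu 0.7
0.27 n 0.0367 cmd 0.0367 Fn 0.1 Fu -1.3
0.24 n 0.0357 cmd 0.0355 Fn 1.7 Fu 2.6
0.21 n 0.0347 cmd 0.0342 Fn 4.1 Fu 3.8
0.18 n 0.0336 cmd 0.0329 Fn 5.9 Fu 3.8
0.15 n 0.0319 cmd 0.0315 Fn 3.4 Fu 2.2
0.12 n 0.0297 cmd 0.0301 Fn 0.6 Fu -0.3
0.09 n 0.0283 cmd 0.0287 Fn 1.0 Fu -0.7
0.06 n 0.027 cmd 0.0271 Fn 0.9 Fu -0.1
0.03 n 0.0256 cmd 0.0256 Fn 1.1 Fu -0.9
0.0 n 0.0252 cmd 0.024 Fn 12.4 Fu -2.6
-0.03 n 0.025 cmd 0.0224 Fn 28.0 Fu -8.6
top 1633 bar n fit [-0.03435524  0.02803978]Traceback (most recent call last):
  File "<stdin>", line 17, in <module>
  File "h.py", line 19, in clean
    def clean(m,k=3): return cv2.erode(m.astype(np.uint8),np.ones((k,k)))>0
                                       ^^^^^^^^
AttributeError: 'NoneType' object has no attribute 'astype'
```

It snapped in: the bar fit gives an angle of about 0.034. One last check of the notebook position and the scene.

```bash
python3 - <<'E'
from h import *
o=pick(W(-.04,0,.22),np.pi/2); move_gripper(.088); move_ptp(W(-.037,0,.22),o)
import meas
move_ptp(W(-.2,0,.25),o)
c=capture("scene"); cv2.imwrite("pics/scene8.png",c["image"][180:340,160:400].repeat(3,0).repeat(3,1)); print(current_clock())
E
```

```text
top n 0.012006530038287546 wood n -0.0006657714741848536
plain edge s (mm), slope: [0.0035 0.0083] [8.  8.  8.  8.1 8.1 8.1 8.2 8.2 9.1 8.3 8.3 8.4 8.4 8.4 8.5 8.5 8.5 8.6
 8.6 8.6]
0.03 nb y -0.1058 0.1034 wood y (np.float64(-0.1254), np.float64(0.1239))
0.05 nb y -0.1029 0.103 wood y (np.float64(-0.1241), np.float64(0.1243))
0.07 nb y -0.0958 0.0946 wood y None
38.8667
39.6167
```

View pics/scene8.png

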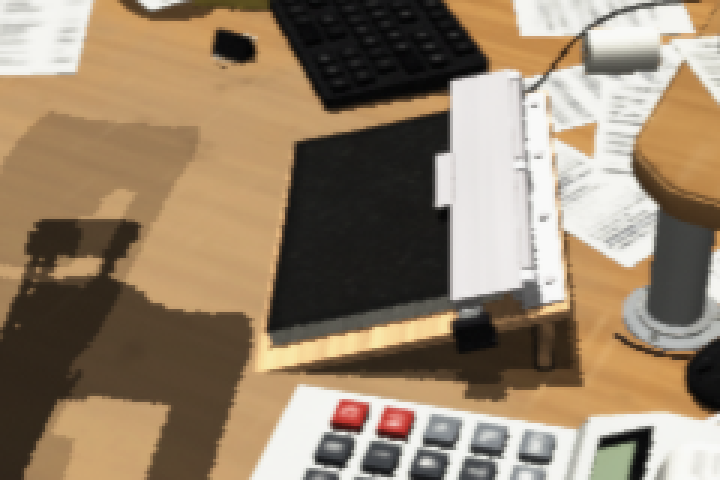

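The bar (about 490,190) lies shut over the notebook's coil edge. The notebook is square and centred, and the other items are in place.

```bash
python3 -c "
from bench import *
print(close_job())"
```

```text
the job is handed in; nothing more can be done
None
```

The job is handed in at about 40 s: the notebook is home against the stop, square and centred to within the camera's accuracy, the clamp is snapped shut at about 0.03 rad, and the robot touched nothing else on the desk.

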